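# Transfer a row of sample tubes to the white rack in reverse order

## Task

Move the four capped tubes from the blue rack to the white rack, one to a hole and in reverse order: the tube that starts nearest the blue rack's black end goes into the white rack's hole farthest from its black end, the next one into the next hole, and so on to the last, which ends up beside the white rack's black end. Keep the tubes upright, seat each one fully down in its hole and let go, and leave the beaker, the jar and the forceps where they are.

Things in the scene. Friction and masses are not known exactly. Their poses are not given: they have to be found in the camera images.
- tube_red_mid (a point): Sample tube with a red cap, about 50 g, 120 mm tall, standing in a hole of the blue rack. Pale round body 29 mm across, its lowest 12 mm tapering to a flat foot 25 mm across; cap 34 mm across, the top 18 mm. Point: on the axis, half-way up (60 mm above the foot; the cap's middle is 51 mm above it); z points up to the cap.
- tube_yellow_mid (a point): Sample tube with a yellow cap, about 50 g, 120 mm tall, standing in a hole of the blue rack. Pale round body 29 mm across, its lowest 12 mm tapering to a flat foot 25 mm across; cap 34 mm across, the top 18 mm. Point: on the axis, half-way up (60 mm above the foot; the cap's middle is 51 mm above it); z points up to the cap.
- tube_green_mid (a point): Sample tube with a green cap, about 50 g, 120 mm tall, standing in a hole of the blue rack. Pale round body 29 mm across, its lowest 12 mm tapering to a flat foot 25 mm across; cap 34 mm across, the top 18 mm. Point: on the axis, half-way up (60 mm above the foot; the cap's middle is 51 mm above it); z points up to the cap.
- tube_purple_mid (a point): Sample tube with a purple cap, about 50 g, 120 mm tall, standing in a hole of the blue rack. Pale round body 29 mm across, its lowest 12 mm tapering to a flat foot 25 mm across; cap 34 mm across, the top 18 mm. Point: on the axis, half-way up (60 mm above the foot; the cap's middle is 51 mm above it); z points up to the cap.
- blue_rack: Blue rack, fixed, 96 x 250 mm: one row of four 42 mm square holes in a deck 68 mm high. Origin: on the table under the row's middle; y along the row to the end that is a 72 mm high black block; z up. Hole centres: x 0, y -78, -26, 26, 78 mm. Floor 8 mm up: a seated tube's mid-point is 68 mm, its top 128 mm over the table. Any yaw. Holds the tubes at the start.
- white_rack: White rack, fixed, 96 x 250 mm: one row of four 42 mm square holes in a deck 68 mm high. Origin: on the table under the row's middle; y along the row to the end that is a 72 mm high black block; z up. Hole centres: x 0, y -78, -26, 26, 78 mm. Floor 8 mm up: a seated tube's mid-point is 68 mm, its top 128 mm over the table. Any yaw. Empty at the start.
- tag_red: Small red tag, 14 x 30 x 3 mm, fixed flat on the deck of the blue rack beside the hole in which the red-capped tube starts, so it keeps the record of the starting order. Origin: centre of its underside, 37 mm to the +x side of that hole's centre in the blue rack's frame; its axes are the rack's.
- tag_yellow: Small yellow tag, 14 x 30 x 3 mm, fixed flat on the deck of the blue rack beside the hole in which the yellow-capped tube starts, so it keeps the record of the starting order. Origin: centre of its underside, 37 mm to the +x side of that hole's centre in the blue rack's frame; its axes are the rack's.
- tag_green: Small green tag, 14 x 30 x 3 mm, fixed flat on the deck of the blue rack beside the hole in which the green-capped tube starts, so it keeps the record of the starting order. Origin: centre of its underside, 37 mm to the +x side of that hole's centre in the blue rack's frame; its axes are the rack's.
- tag_purple: Small purple tag, 14 x 30 x 3 mm, fixed flat on the deck of the blue rack beside the hole in which the purple-capped tube starts, so it keeps the record of the starting order. Origin: centre of its underside, 37 mm to the +x side of that hole's centre in the blue rack's frame; its axes are the rack's.
- beaker: Bystander: empty clear glass beaker, 72 mm across, 95 mm tall, standing on the table. Origin: centre of its underside.
- jar: Bystander: closed white jar with a blue lid, 80 mm across, 80 mm tall. Origin: centre of its underside.
- forceps: Bystander: steel forceps lying flat, about 145 mm long along its x, 25 mm wide, 4 mm thick. Origin: middle of its length, on the table.

How it is judged:
By the outcome, as a careful person would: the job done as asked, in the order asked, and still so for the second after the job is handed in, with the robot touching nothing.
It also fails if it takes over 115 s, if anything falls off the work surface, if the arm or the gripper's body presses on something with over 40 N, if the wrist force passes 120 N, or if a joint passes its speed limit or range.

## Robot

A 6-joint arm with a two-finger parallel gripper is mounted at the origin on the work surface. World frame = base frame: x ahead of the robot, y to its left, z up, the work surface at z = 0. Lengths are in m, angles in rad, forces in N, time in s.
With the tool pointing down it reaches from about 0.375 to 0.975 m from the base axis. Payload 3.8 kg.
Tool frame: the origin (TCP) lies at the very end of the fingers, on their centre line; the grasp point (between the pads) lies 19 mm behind it; z points along the fingers, x is the direction in which the jaws open and shut, and the axes are right-handed (so a half turn about z gives the same grasp; the last joint's range is limited). The gripper opens to 85 mm and grips with 20 to 120 N. Pads are 22 mm wide; open, the fingers measure 114 mm over their backs; the gripper's body (76 mm by 85 mm) begins 54 mm behind the grasp point. The pads swing forward as they close: fully open they stand 13 mm farther back than shut.
Start: joints at [1.203, 0.264, 1.604, -0, 1.274, -0.037], TCP at [0.219, 0.638, 0.231] pointing down, gripper open.
Joint ranges: [-2.63, 2.63], [-0.94, 2.18], [0.31, 2.57], [-1.31, 4.45], [0, 2.66], [-2.55, 2.55]. Speed limits (rad/s): [2.57, 2.57, 3.14, 3.14, 3.14, 3.14].

## Interface

Orientations are given as a rotation vector (axis times angle).
In Python, from workcell import bot gives the robot as it stands.
- The arm moves only by the tool carry_out, never from a script. Its argument "deltas" is a list of rows, each an object with "delta_pos": the shift along the tool's x, y, z in m, a list of three; "dr": the turn, a rotation vector about the tool's x, y, z in rad, a list of three. A call has 1 to 10 rows; each row shifts and turns the commanded pose from where the row before left it, along the tool's axes as they then stand; what a row does not reach is not made up. A row lasts 1/8 s, in which the tool goes at most 62.5 mm and 10.7 degrees, less where a joint would pass 70% of its speed; a pose out of reach is approached as far as the arm can. A call is refused whole if a number of a shift passes 0.0625 or a number of a turn 0.188, either way. A call with a gripper value outside its range is refused whole. "grip" is the opening, from 0 (shut) to 1 (fully open), set as the call begins (left out, the last holds). The fingers move at their own pace and stop on an object; "force" is the grip in N (left out, the last holds). Time passes only in rows, so rows that do not move let the fingers close. It gives the time, the measured TCP pose, the force and the opening at its end, in the units of the state.
- bot.read_state(): the state, without advancing time (a new reading comes with each control period).
- bot.read_camera(name): name is "scene" or "side" or "wrist"; returns a dict with "frame" (384x512x3 uint8, red, green, blue), "K" (3x3 intrinsics, pixels), "xyz" and "attitude" of the camera in the world; the wrist camera has in their place "hand_eye" (4x4, takes a point from camera to tool coordinates, whose origin is the TCP and whose axes are the tool frame's). Camera axes: x right, y down, z forward; pixel columns grow to the right and rows downward; lengths in m; the calibration is good to about 2 mm. A picture is of the moment at which its call begins: read the wrist's pose just before it. There is no depth.
- bot.finish_job(): hands the job in, once; it reports no verdict.
The state is a dict: "time": time; "q": joint angles; "joint_vel": joint speeds; "joint_torque": joint torques, N m; "tool_pos": TCP position; "tcp_rot": TCP orientation; "wrist_force": force on the tool from outside, world axes, zero at the start; "torque": the same for the moment, N m; "width": opening from 0.0 (shut) to 1.0 (fully open).
Only numpy, scipy, OpenCV 4.12 (cv2) and the standard library are available. Lean on these libraries where they do the work, as an engineer would, in place of code of your own. Each camera call takes 0.05 s, during which the arm holds its last target.

## Working session

There is one attempt and no reset: what is moved stays moved. The work goes in short steps, Python scripts to look and compute and a tool call to move; the robot and the scene stay as the last step left them, time stands still between calls to the robot, and variables do not carry over. Pictures are saved under pics/ and viewed, and the job is handed in when it is done.

Besides the shell and the picture viewer there is one more tool, called after "Call:" by a JSON object that holds its "name" and its "arguments". carry_out: Moves the arm, as the interface text tells. Its arguments: {"type":"object","properties":{"deltas":{"type":"array"},"grip":{"type":"number"},"force":{"type":"number"}},"required":["deltas"]}

```bash
ls; mkdir -p pics; python3 - <<'E'
from workcell import bot
import cv2,numpy as np
print(bot.read_state())
for n in ["scene","side","wrist"]:
    c=bot.read_camera(n)
    cv2.imwrite(f"pics/{n}0.png",c["frame"][:,:,::-1])
    print(n,{k:np.round(v,4).tolist() for k,v in c.items() if k!="frame"})
    np.savez(f"{n}0.npz",**c)
E
```

```text
pics
{'time': 0.0, 'q': array([ 1.20312486e+00,  2.64791321e-01,  1.60540575e+00,  2.41960638e-05,
        1.27369612e+00, -3.68923595e-02]), 'joint_vel': array([-0.00145348,  0.0007355 ,  0.00182047, -0.00021225,  0.00102627,
       -0.00027867]), 'joint_torque': array([ 1.15344013e-03, -5.15090919e+01, -3.67331529e+01,  2.59976296e-04,
        1.27518547e-02, -3.07168840e-06]), 'tool_pos': array([0.21894726, 0.63771461, 0.22991917]), 'tcp_rot': array([ 2.5558489 ,  1.82466306, -0.00303532]), 'wrist_force': array([-0.09057666, -0.2855533 ,  0.0447466 ]), 'torque': array([ 0.02009646, -0.01328332, -0.00115795]), 'width': 0.9964726183252409}
scene {'K': [[412.7009, 0.0, 263.479], [0.0, 412.7009, 192.2714], [0.0, 0.0, 1.0]], 'xyz': [1.1855, -0.8101, 0.9624], 'attitude': [-2.207, -0.6802, 0.3176]}
side {'K': [[392.7607, 0.0, 254.9177], [0.0, 392.7607, 188.8129], [0.0, 0.0, 1.0]], 'xyz': [-0.0298, -0.7762, 0.9775], 'attitude': [-2.1819, 0.8149, -0.3426]}
wrist {'K': [[289.8468, 0.0, 252.451], [0.0, 289.8468, 189.6704], [0.0, 0.0, 1.0]], 'hand_eye': [[1.0, 0.0015, 0.0009, -0.0005], [-0.0017, 0.949, 0.3153, -0.082], [-0.0004, -0.3153, 0.949, -0.1425], [0.0, 0.0, 0.0, 1.0]]}
```

View pics/scene0.png

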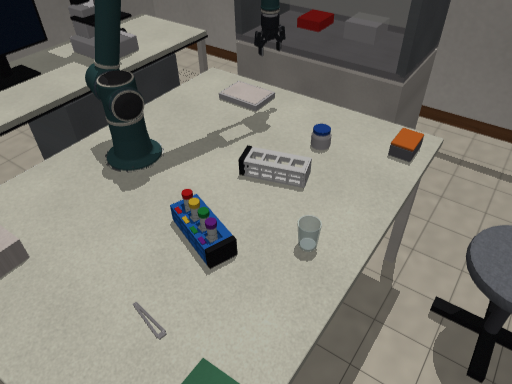

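View pics/side0.png

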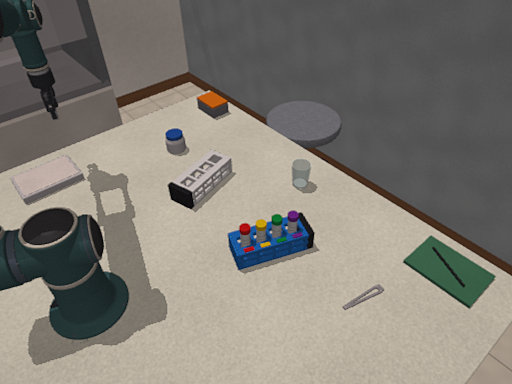

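View pics/wrist0.png

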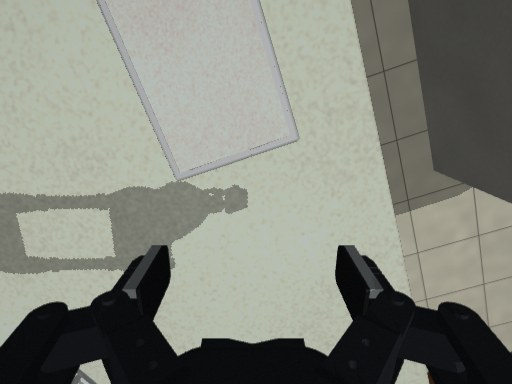

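The scene view shows the blue rack near (203,230), with its caps red (187,195), yellow (194,203), green (204,212), purple (211,223) towards the black end at (222,250). The white rack is near (275,165), with its black end at (245,160). Next I measure the cap positions and the rack corners.

```bash
cat > h.py <<'E'
import numpy as np,cv2
from scipy.spatial.transform import Rotation as R
def pose(c,st=None):
    if 'hand_eye' in c:
        T=np.eye(4);T[:3,:3]=R.from_rotvec(st['tcp_rot']).as_matrix();T[:3,3]=st['tool_pos']
        T=T@c['hand_eye'];return T[:3,:3],T[:3,3]
    return R.from_rotvec(c['attitude']).as_matrix(),np.array(c['xyz'])
def ray(c,uv,st=None):
    M,o=pose(c,st);d=M@np.linalg.inv(c['K'])@np.array([uv[0],uv[1],1.]);return o,d/np.linalg.norm(d)
def plane(c,uv,z,st=None):
    o,d=ray(c,uv,st);return o+d*(z-o[2])/d[2]
def cross(rays):
    A=0;b=0
    for o,d in rays:
        P=np.eye(3)-np.outer(d,d);A=A+P;b=b+P@o
    return np.linalg.solve(A,b)
def proj(c,p,st=None):
    M,o=pose(c,st);q=c['K']@(M.T@(np.asarray(p)-o));return q[:2]/q[2]
E
python3 - <<'E'
from h import *
for n,(x0,y0,x1,y1) in {"scene":(160,140,320,270),"side":(160,140,320,270)}.items():
    c=np.load(f"{n}0.npz");im=c['frame'][y0:y1,x0:x1,::-1]
    cv2.imwrite(f"pics/{n}0z.png",cv2.resize(im,None,fx=4.6,fy=4.6,interpolation=cv2.INTER_CUBIC))
    hsv=cv2.cvtColor(c['frame'],cv2.COLOR_RGB2HSV)
    for col,(a,b) in dict(red=(172,186),yellow=(20,32),green=(55,80),purple=(130,160)).items():
        h=hsv[...,0].astype(int); h=np.where(h<10,h+180,h) if col=='red' else h
        m=((h>=a)&(h<=b)&(hsv[...,1]>120)&(hsv[...,2]>50)).astype(np.uint8)
        m[:y0]=0;m[y1:]=0;m[:,:x0]=0;m[:,x1:]=0
        k,l,s,ce=cv2.connectedComponentsWithStats(m)
        print(n,col,[(s[i].tolist(),ce[i].round(1).tolist()) for i in range(1,k) if s[i,4]>8])
E
```

```text
scene red [([182, 189, 11, 11, 95], [186.7, 193.5]), ([175, 207, 7, 6, 25], [177.8, 209.8])]
scene yellow [([188, 198, 12, 11, 105], [193.8, 203.0]), ([182, 216, 8, 7, 30], [185.4, 219.4])]
scene green [([198, 207, 11, 11, 97], [202.7, 212.0]), ([190, 226, 8, 8, 31], [193.4, 229.6])]
scene purple [([205, 218, 12, 11, 110], [210.3, 222.8]), ([198, 237, 8, 7, 34], [201.6, 240.2])]
side red [([239, 223, 11, 12, 107], [244.4, 228.6]), ([244, 246, 10, 6, 35], [248.6, 248.9])]
side yellow [([256, 219, 11, 12, 107], [260.6, 224.6]), ([260, 242, 10, 6, 37], [265.0, 244.1])]
side green [([272, 215, 10, 10, 88], [276.5, 219.5]), ([277, 237, 9, 6, 33], [281.1, 239.4])]
side purple [([288, 211, 11, 11, 97], [292.7, 216.0]), ([292, 232, 11, 6, 38], [297.1, 234.8])]
```

```bash
ls pics
```

```text
scene0.png
scene0z.png
side0.png
side0z.png
wrist0.png
```

View pics/scene0z.png

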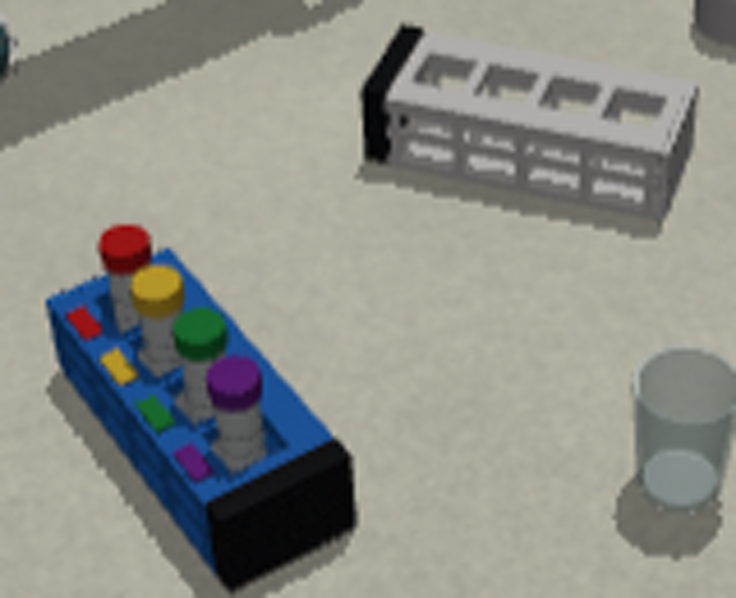

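View pics/side0z.png

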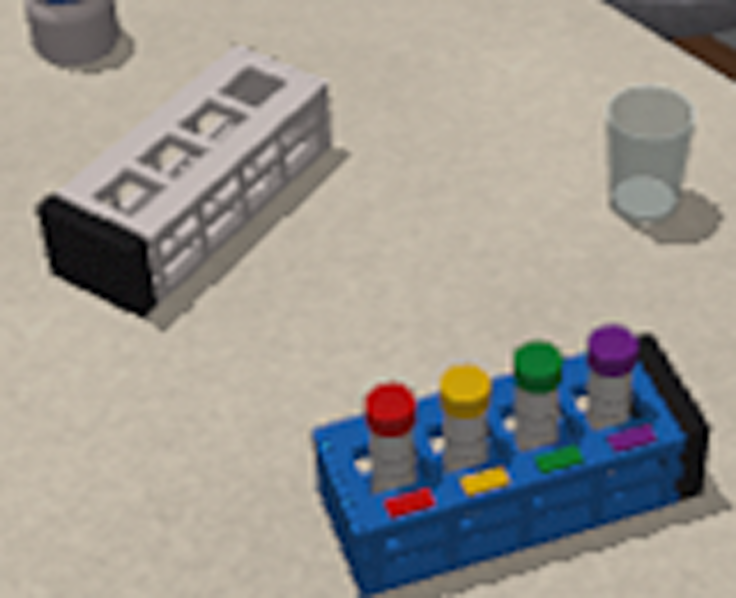

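```bash
python3 - <<'E'
from h import *
s=np.load("scene0.npz");d=np.load("side0.npz")
caps=dict(red=((186.7,193.5),(244.4,228.6)),yellow=((193.8,203),(260.6,224.6)),green=((202.7,212),(276.5,219.5)),purple=((210.3,222.8),(292.7,216)))
tags=dict(red=((177.8,209.8),(248.6,248.9)),yellow=((185.4,219.4),(265,244.1)),green=((193.4,229.6),(281.1,239.4)),purple=((201.6,240.2),(297.1,234.8)))
for k,(a,b) in caps.items():
    print(k,cross([ray(s,a),ray(d,b)]).round(4),plane(s,a,.121).round(4)[:2],plane(d,b,.121).round(4)[:2],'tag',plane(s,tags[k][0],.071).round(4)[:2],plane(d,tags[k][1],.071).round(4)[:2])
hs=[(447,72),(508,83),(570,95),(636,105)];hd=[(128,192),(170,158),(212,121),(255,87)]
for a,b in zip(hs,hd):
    a=np.array(a)/4.6+[159.6,139.6];b=np.array(b)/4.6+[159.6,139.6]
    print(plane(s,a,.068).round(4),plane(d,b,.068).round(4))
E
```

```text
red [ 0.4425 -0.1566  0.1204] [ 0.4428 -0.1563] [ 0.4419 -0.1579] tag [ 0.4282 -0.1909] [ 0.4277 -0.1921]
yellow [ 0.489  -0.1759  0.1195] [ 0.4901 -0.1767] [ 0.488  -0.1773] tag [ 0.4771 -0.2092] [ 0.4762 -0.2103]
green [ 0.538  -0.192   0.1205] [ 0.5381 -0.1915] [ 0.5374 -0.1932] tag [ 0.5263 -0.2279] [ 0.5248 -0.2286]
purple [ 0.5849 -0.2134  0.12  ] [ 0.5854 -0.2132] [ 0.5839 -0.2148] tag [ 0.5745 -0.2464] [ 0.5739 -0.2475]
[0.4646 0.1879 0.068 ] [0.4623 0.1879 0.068 ]
[0.5132 0.2028 0.068 ] [0.5098 0.2004 0.068 ]
[0.5624 0.2168 0.068 ] [0.5616 0.2166 0.068 ]
[0.6121 0.2345 0.068 ] [0.6142 0.2297 0.068 ]
```

Call:
{"name": "carry_out", "arguments": {"deltas": [{"delta_pos": [0,0,0],"dr": [0,0,-0.165]},{"delta_pos": [0,0,0],"dr": [0,0,-0.166]},{"delta_pos": [-0.053,0.038,-0.002],"dr": [0,0,0]},{"delta_pos": [-0.053,0.038,-0.002],"dr": [0,0,0]},{"delta_pos": [-0.053,0.038,-0.002],"dr": [0,0,0]},{"delta_pos": [-0.053,0.038,-0.002],"dr": [0,0,0]},{"delta_pos": [-0.053,0.038,-0.002],"dr": [0,0,0]},{"delta_pos": [-0.053,0.038,-0.002],"dr": [0,0,0]},{"delta_pos": [-0.053,0.038,-0.004],"dr": [0,0,0]},{"delta_pos": [-0.053,0.038,-0.004],"dr": [0,0,0]}]}}

```text
time: 1.4
tool_pos: [0.5111, 0.2306, 0.2504]
tcp_rot: [-2.221, -2.222, -0.0]
wrist_force: [0.8, 0.1, 0.4]
width: 0.998
```

Call:
{"name": "carry_out", "arguments": {"deltas": [{"delta_pos": [0,0,0],"dr": [0,0,0]},{"delta_pos": [0,0,0],"dr": [0,0,0]}]}}

```text
time: 1.65
tool_pos: [0.5101, 0.2324, 0.25]
tcp_rot: [-2.222, -2.22, 0.001]
wrist_force: [-0.0, -0.4, -0.9]
width: 1.0
```

```bash
cat >> h.py <<'E'
def snap(bot,tag):
    st=bot.read_state();c=bot.read_camera('wrist')
    np.savez(tag+'.npz',**c,tool_pos=st['tool_pos'],tcp_rot=st['tcp_rot'])
    cv2.imwrite(f'pics/{tag}.png',c['frame'][:,:,::-1]);print(st['time'],st['q'].round(3),st['tool_pos'].round(4),st['tcp_rot'].round(4),st['wrist_force'].round(1),st['width']);return st,c
E
python3 - <<'E'
from h import *
from workcell import bot
snap(bot,'w1')
E
```

```text
1.65 [ 3.830e-01  3.700e-02  1.829e+00  1.000e-03  1.277e+00 -1.187e+00] [0.5101 0.2324 0.25  ] [-2.2218e+00 -2.2196e+00  9.0000e-04] [-0.  -0.4 -0.9] 1.0004218038146477
```

View pics/w1.png

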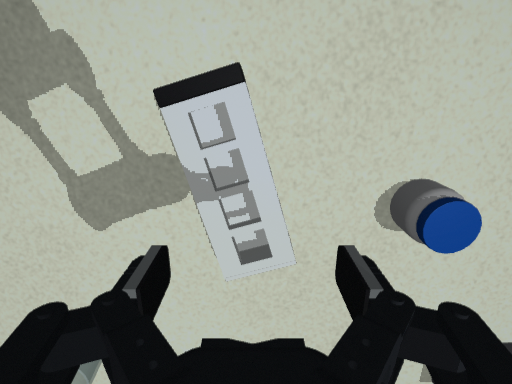

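```bash
python3 - <<'E'
from h import *
im=cv2.imread('pics/w1.png')[55:290,140:310]
im=cv2.resize(im,None,fx=2.5,fy=2.5,interpolation=cv2.INTER_CUBIC)
cv2.imwrite('pics/w1z.png',im);print(im.shape)
E
```

```text
(588, 425, 3)
```

View pics/w1z.png

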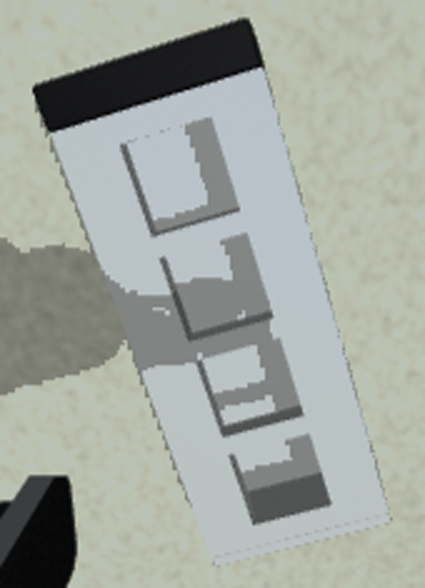

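```bash
cat >> h.py <<'E'
def load(t):
    c=dict(np.load(t+'.npz'));return c,dict(tool_pos=c['tool_pos'],tcp_rot=c['tcp_rot'])
E
python3 - <<'E'
from h import *
c,st=load('w1')
f=lambda p,z:plane(c,np.array(p)/2.5+[139.7,54.7],z,st)[:2]
H=[[(121,146),(211,117),(239,210),(152,236)],[(160,258),(245,233),(271,316),(190,340)],[(197,359),(279,339),(302,413),(223,436)],[(229,455),(311,433),(330,504),(253,524)]]
P=[]
for h in H:
    q=np.array([f(p,.068) for p in h]);P.append(q.mean(0));print(q.mean(0).round(4),[round(np.linalg.norm(q[i]-q[(i+1)%4]),4) for i in range(4)])
P=np.array(P);m=P.mean(0);u=np.linalg.svd(P-m)[2][0];print(m,np.degrees(np.arctan2(*u[::-1])))
E=np.array([f((215,560),.068),f((389,517),.068)]);B=np.array([f((34,89),.072),f((248,18),.072)])
print(E,B,'centre',(E.mean(0)+B.mean(0))/2,np.linalg.norm(E.mean(0)-B.mean(0)),np.degrees(np.arctan2(*(E.mean(0)-B.mean(0))[::-1])))
E
```

```text
[0.4619 0.188 ] [np.float64(0.0412), np.float64(0.0413), np.float64(0.0411), np.float64(0.0409)]
[0.5114 0.2024] [np.float64(0.0405), np.float64(0.0407), np.float64(0.0401), np.float64(0.0412)]
[0.5611 0.2173] [np.float64(0.0404), np.float64(0.0397), np.float64(0.0408), np.float64(0.042)]
[0.6112 0.232 ] [np.float64(0.0425), np.float64(0.0412), np.float64(0.0412), np.float64(0.0413)]
[0.5363739  0.20992162] 16.44310659640282
[[0.65875877 0.19749393]
 [0.63281219 0.28767387]] [[0.42481627 0.12872985]
 [0.39743761 0.21865746]] centre [0.52845621 0.20813878] 0.24456184330901262 16.361002191060415
```

The wrist picture shows the white rack with its black end at (200,80) and four square holes. The hole centres work out to (.462,.188), (.511,.202), (.561,.217) and (.611,.232), with 52 mm spacing as expected. Next I look over the blue rack.

Call:
{"name": "carry_out", "arguments": {"deltas": [{"delta_pos": [-0.053,0,0],"dr": [0,0,0]},{"delta_pos": [-0.053,0,0],"dr": [0,0,0]},{"delta_pos": [-0.053,0,0],"dr": [0,0,0]},{"delta_pos": [-0.053,0,0],"dr": [0,0,0]},{"delta_pos": [-0.053,0,0],"dr": [0,0,0]},{"delta_pos": [-0.053,0,0],"dr": [0,0,0]},{"delta_pos": [-0.053,0,0],"dr": [0,0,0]},{"delta_pos": [-0.052,0,0],"dr": [0,0,0]},{"delta_pos": [0,0,0],"dr": [0,0,0]},{"delta_pos": [0,0,0],"dr": [0,0,0]}]}}

```text
time: 2.95
tool_pos: [0.5106, -0.1889, 0.2501]
tcp_rot: [-2.219, -2.222, -0.001]
wrist_force: [0.7, 0.6, -0.3]
width: 1.0
```

```bash
python3 - <<'E'
from h import *
from workcell import bot
st,c=snap(bot,'w2')
hsv=cv2.cvtColor(c['frame'],cv2.COLOR_RGB2HSV)
for col,(a,b) in dict(red=(172,186),yellow=(20,32),green=(55,80),purple=(130,160)).items():
    h=hsv[...,0].astype(int); h=np.where(h<10,h+180,h) if col=='red' else h
    m=((h>=a)&(h<=b)&(hsv[...,1]>110)&(hsv[...,2]>50)).astype(np.uint8)
    k,l,s,ce=cv2.connectedComponentsWithStats(m)
    for i in range(1,k):
        if s[i,4]>60: print(col,s[i].tolist(),ce[i].round(1),plane(c,ce[i],.128,st).round(4)[:2],plane(c,ce[i],.071,st).round(4)[:2])
E
```

```text
2.95 [-4.010e-01  6.000e-03  1.860e+00  1.000e-03  1.277e+00 -1.973e+00] [ 0.5106 -0.1889  0.2501] [-2.2188e+00 -2.2223e+00 -5.0000e-04] [ 0.7  0.6 -0.3] 1.0003934488913462
red [241, 76, 21, 32, 387] [251.1  91.9] [ 0.4272 -0.1901] [ 0.4269 -0.1903]
red [270, 90, 39, 39, 1165] [289.1 108.7] [ 0.4411 -0.1567] [ 0.4438 -0.1497]
yellow [225, 124, 20, 29, 339] [234.5 138.1] [ 0.467  -0.2052] [ 0.4753 -0.2086]
yellow [249, 140, 36, 38, 1043] [266.5 158.9] [ 0.4862 -0.1758] [ 0.4986 -0.1728]
green [210, 167, 19, 27, 283] [219.3 180.3] [ 0.507  -0.2203] [ 0.5239 -0.2269]
green [234, 190, 34, 35, 944] [250.5 207.1] [ 0.5344 -0.1906] [ 0.5571 -0.1908]
green [0, 323, 20, 24, 257] [  6.4 330.7] [ 0.6874 -0.4699] [ 0.7431 -0.5303]
green [71, 368, 13, 16, 106] [ 77.7 377.8] [ 0.7596 -0.4019] [ 0.8309 -0.4477]
purple [197, 207, 18, 24, 262] [205.6 218.6] [ 0.5468 -0.2352] [ 0.5723 -0.2451]
purple [214, 231, 32, 36, 920] [230.1 248.4] [ 0.5802 -0.2116] [ 0.6128 -0.2163]
```

View pics/w2.png

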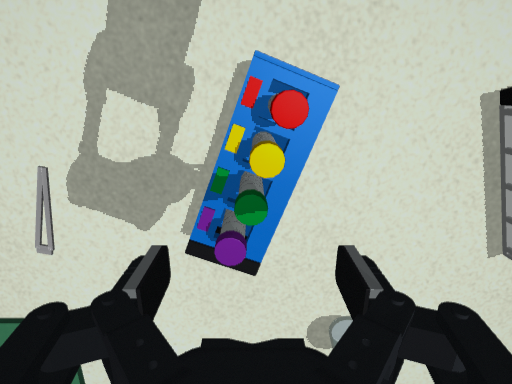

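The blue rack's caps are at red (289,109), yellow (266,159), green (250,207) and purple (230,248). Purple is nearest the black end at (222,262), and the tags are in the same order. I start with purple.

Call:
{"name": "carry_out", "arguments": {"deltas": [{"delta_pos": [-0.012,0.036,0],"dr": [0,0,0]},{"delta_pos": [-0.012,0.0375,0],"dr": [0,0,0]},{"delta_pos": [0,0,0.03],"dr": [0,0,0]},{"delta_pos": [0,0,0.04],"dr": [0,0,0]},{"delta_pos": [0,0,0.04],"dr": [0,0,0]},{"delta_pos": [0,0,0.03],"dr": [0,0,0]},{"delta_pos": [0,0,0.012],"dr": [0,0,0]},{"delta_pos": [0,0,0],"dr": [0,0,0]},{"delta_pos": [0,0,0],"dr": [0,0,0]}]}}

```text
time: 4.12
tool_pos: [0.5854, -0.2145, 0.1003]
tcp_rot: [2.218, 2.221, 0.002]
wrist_force: [-0.7, -0.3, -0.2]
width: 1.001
```

```bash
python3 - <<'E'
from h import *
from workcell import bot
st,c=snap(bot,'w3')
E
```

```text
4.125 [-0.391  0.276  1.843  0.     1.019 -1.963] [ 0.5854 -0.2145  0.1003] [2.2185e+00 2.2206e+00 1.8000e-03] [-0.7 -0.3 -0.2] 1.0013460578133024
```

View pics/w3.png

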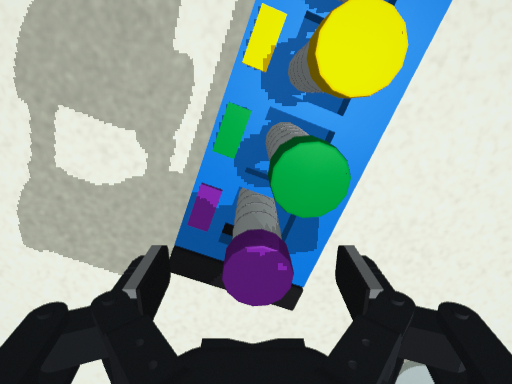

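The purple cap is at (257,270), centred between the jaws. I close the gripper.

Call:
{"name": "carry_out", "arguments": {"deltas": [{"delta_pos": [0,0,0],"dr": [0,0,0]},{"delta_pos": [0,0,0],"dr": [0,0,0]},{"delta_pos": [0,0,0],"dr": [0,0,0]},{"delta_pos": [0,0,0],"dr": [0,0,0]},{"delta_pos": [0,0,0],"dr": [0,0,0]},{"delta_pos": [0,0,0],"dr": [0,0,0]},{"delta_pos": [0,0,0],"dr": [0,0,0]},{"delta_pos": [0,0,0],"dr": [0,0,0]}], "grip": 0, "force": 40}}

```text
time: 5.18
tool_pos: [0.5844, -0.2146, 0.0989]
tcp_rot: [2.221, 2.221, 0.001]
wrist_force: [0.5, 0.7, 6.1]
width: 0.385
```

```bash
python3 - <<'E'
from h import *
from workcell import bot
st,c=snap(bot,'w4')
E
```

```text
5.175 [-0.392  0.277  1.845  0.     1.019 -1.963] [ 0.5844 -0.2146  0.0989] [2.2208e+00 2.2211e+00 6.0000e-04] [0.5 0.7 6.1] 0.38468301038358044
```

View pics/w4.png

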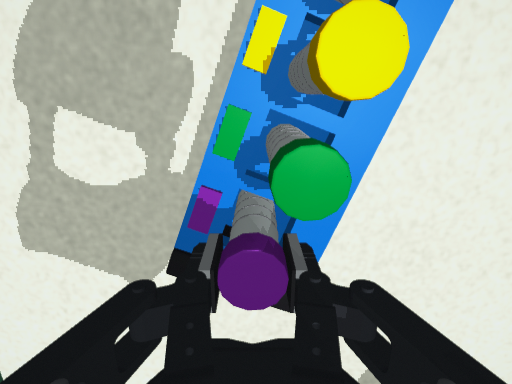

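Call:
{"name": "carry_out", "arguments": {"deltas": [{"delta_pos": [0,0,-0.005],"dr": [0,0,0]},{"delta_pos": [0,0,-0.015],"dr": [0,0,0]},{"delta_pos": [0,0,-0.025],"dr": [0,0,0]},{"delta_pos": [0,0,-0.03],"dr": [0,0,0]},{"delta_pos": [0,0,-0.03],"dr": [0,0,0]},{"delta_pos": [0,0,-0.03],"dr": [0,0,0]},{"delta_pos": [0,0,-0.02],"dr": [0,0,0]},{"delta_pos": [0,0,0],"dr": [0,0,0]},{"delta_pos": [0,0,0],"dr": [0,0,0]}]}}

```text
time: 6.35
tool_pos: [0.5833, -0.2143, 0.2521]
tcp_rot: [-2.22, -2.22, 0.001]
wrist_force: [0.6, 0.9, -2.3]
width: 0.389
```

```bash
python3 - <<'E'
from h import *
from workcell import bot
st,c=snap(bot,'w5')
hsv=cv2.cvtColor(c['frame'],cv2.COLOR_RGB2HSV);h=hsv[...,0]
m=((h>=130)&(h<=160)&(hsv[...,1]>110)&(hsv[...,2]>50)).astype(np.uint8)
k,l,s,ce=cv2.connectedComponentsWithStats(m);print(s[1:],ce[1:])
s=bot.read_camera('scene');d=bot.read_camera('side')
for n,cc in (('s',s),('d',d)):
    cv2.imwrite(f'pics/{n}5.png',cv2.resize(cc['frame'][100:290,120:360,::-1],None,fx=3,fy=3,interpolation=cv2.INTER_CUBIC))
E
```

```text
6.35 [-0.392  0.153  1.698 -0.     1.292 -1.963] [ 0.5833 -0.2143  0.2521] [-2.2199e+00 -2.2202e+00  1.3000e-03] [ 0.6  0.9 -2.3] 0.3887925282344791
[[ 308    2    2    2    2]
 [ 306    6    1    1    1]
 [ 305    8    1    1    1]
 [ 304   10    1    1    1]
 [ 302   13    1    1    1]
 [ 265   28    1    1    1]
 [ 276   33    1    1    1]
 [ 321   42    4    1    4]
 [ 216  146   19   28  311]
 [ 217  233   72   77 4391]] [[308.5          2.5       ]
 [306.           6.        ]
 [305.           8.        ]
 [304.          10.        ]
 [302.          13.        ]
 [265.          28.        ]
 [276.          33.        ]
 [322.5         42.        ]
 [225.00643087 159.75884244]
 [252.44636757 271.66203598]]
```

View pics/w5.png

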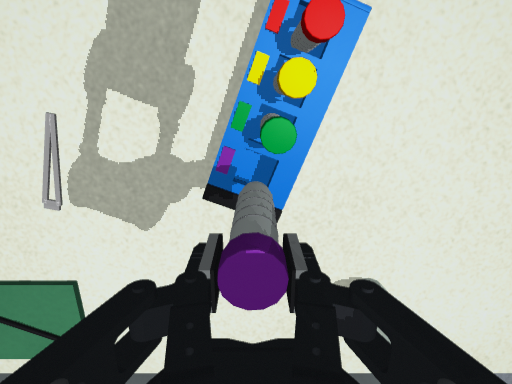

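View pics/s5.png

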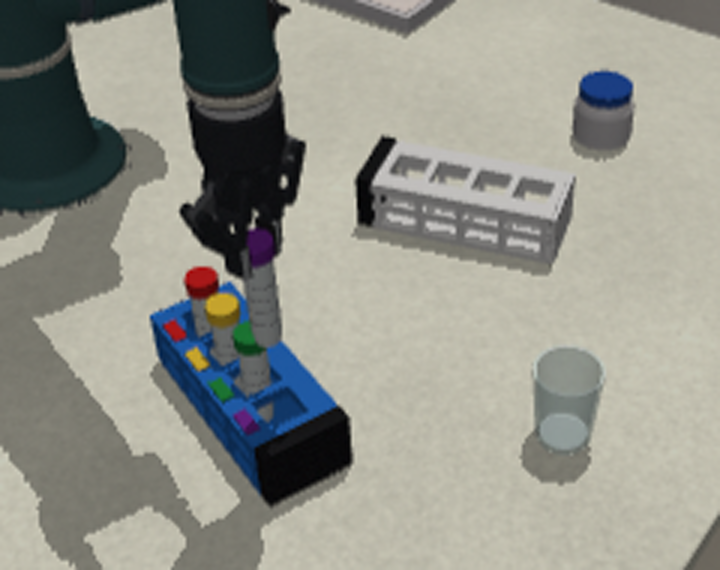

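View pics/d5.png

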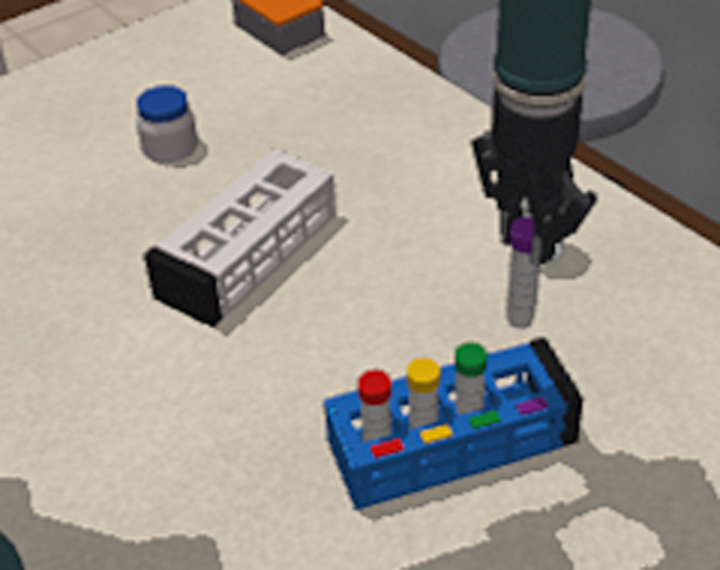

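Purple is held upright, with its foot clear of the rack. I carry it to the far white hole.

Call:
{"name": "carry_out", "arguments": {"deltas": [{"delta_pos": [0.03,0.002,0],"dr": [0,0,0]},{"delta_pos": [0.05,0.0035,0],"dr": [0,0,0]},{"delta_pos": [0.05,0.0035,0],"dr": [0,0,0]},{"delta_pos": [0.05,0.0035,0],"dr": [0,0,0]},{"delta_pos": [0.05,0.0035,0],"dr": [0,0,0]},{"delta_pos": [0.05,0.0035,0],"dr": [0,0,0]},{"delta_pos": [0.05,0.0035,0],"dr": [0,0,0]},{"delta_pos": [0.05,0.0035,0],"dr": [0,0,0]},{"delta_pos": [0.045,0.003,0],"dr": [0,0,0]},{"delta_pos": [0.0215,0,0],"dr": [0,0,0]}]}}

```text
time: 7.75
tool_pos: [0.6127, 0.2342, 0.252]
tcp_rot: [-2.218, -2.223, 0.003]
wrist_force: [0.4, -0.5, -0.7]
width: 0.384
```

Call:
{"name": "carry_out", "arguments": {"deltas": [{"delta_pos": [0,0,0.02],"dr": [0,0,0]},{"delta_pos": [0,0,0.02],"dr": [0,0,0]},{"delta_pos": [0,0,0.02],"dr": [0,0,0]},{"delta_pos": [0,0,0],"dr": [0,0,0]}]}}

```text
time: 8.25
tool_pos: [0.6115, 0.23, 0.1896]
tcp_rot: [-2.221, -2.218, 0.009]
wrist_force: [-0.8, 0.7, 0.1]
width: 0.381
```

```bash
python3 - <<'E'
from h import *
from workcell import bot
st,c=snap(bot,'w6')
s=bot.read_camera('scene');d=bot.read_camera('side')
o=[cv2.resize(cc['frame'][y:y+110,x:x+110,::-1],None,fx=3.5,fy=3.5,interpolation=cv2.INTER_CUBIC) for cc,x,y in ((s,230,90),(d,150,90))]
cv2.imwrite('pics/sd6.png',np.hstack(o))
E
```

```text
8.25 [ 0.322  0.255  1.693 -0.     1.2   -1.248] [0.6115 0.23   0.1896] [-2.2211 -2.218   0.009 ] [-0.8  0.7  0.1] 0.381098546775766
```

View pics/sd6.png

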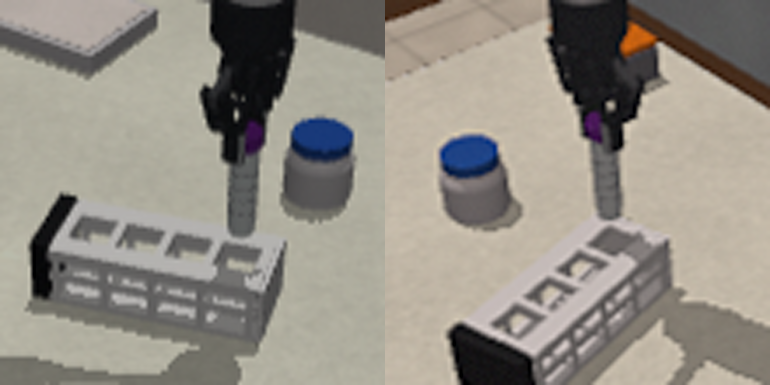

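View pics/w6.png

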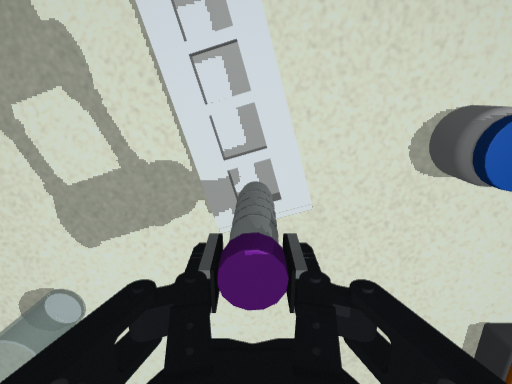

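The tube is over the far hole in both views. I lower it.

Call:
{"name": "carry_out", "arguments": {"deltas": [{"delta_pos": [0,0,0.015],"dr": [0,0,0]},{"delta_pos": [0,0,0.015],"dr": [0,0,0]},{"delta_pos": [0,0,0.015],"dr": [0,0,0]},{"delta_pos": [0,0,0.015],"dr": [0,0,0]},{"delta_pos": [0,0,0.015],"dr": [0,0,0]},{"delta_pos": [0,0,0.01],"dr": [0,0,0]},{"delta_pos": [0,0,0.005],"dr": [0,0,0]},{"delta_pos": [0,0,0],"dr": [0,0,0]}]}}

```text
time: 9.4
tool_pos: [0.6134, 0.2319, 0.1031]
tcp_rot: [-2.221, -2.222, 0.001]
wrist_force: [-0.2, 0.4, -0.3]
width: 0.387
```

Call:
{"name": "carry_out", "arguments": {"deltas": [{"delta_pos": [0,0,0.002],"dr": [0,0,0]},{"delta_pos": [0,0,0.002],"dr": [0,0,0]},{"delta_pos": [0,0,0],"dr": [0,0,0]}]}}

```text
time: 9.78
tool_pos: [0.6134, 0.232, 0.0995]
tcp_rot: [2.221, 2.222, 0.0]
wrist_force: [-0.6, 0.4, -1.0]
width: 0.385
```

Call:
{"name": "carry_out", "arguments": {"deltas": [{"delta_pos": [0,0,0.0015],"dr": [0,0,0]},{"delta_pos": [0,0,0],"dr": [0,0,0]}]}}

```text
time: 10.02
tool_pos: [0.6141, 0.2321, 0.099]
tcp_rot: [2.221, 2.221, 0.002]
wrist_force: [-0.3, 0.4, 4.8]
width: 0.382
```

It is resting on the hole floor at a force of 4.8 N. I release and raise the arm.

Call:
{"name": "carry_out", "arguments": {"deltas": [{"delta_pos": [0,0,0],"dr": [0,0,0]},{"delta_pos": [0,0,0],"dr": [0,0,0]},{"delta_pos": [0,0,0],"dr": [0,0,0]},{"delta_pos": [0,0,0],"dr": [0,0,0]},{"delta_pos": [0,0,0],"dr": [0,0,0]},{"delta_pos": [0,0,-0.03],"dr": [0,0,0]},{"delta_pos": [0,0,-0.04],"dr": [0,0,0]},{"delta_pos": [0,0,-0.03],"dr": [0,0,0]}], "grip": 1}}

```text
time: 11.02
tool_pos: [0.6139, 0.2321, 0.1998]
tcp_rot: [2.221, 2.221, 0.002]
wrist_force: [0.2, 0.3, -0.7]
width: 1.0
```

```bash
python3 - <<'E'
from h import *
from workcell import bot
st,c=snap(bot,'w7')
s=bot.read_camera('scene');d=bot.read_camera('side')
o=[cv2.resize(cc['frame'][y:y+110,x:x+110,::-1],None,fx=3.5,fy=3.5,interpolation=cv2.INTER_CUBIC) for cc,x,y in ((s,230,90),(d,150,90))]
cv2.imwrite('pics/sd7.png',np.hstack(o))
E
```

```text
11.025 [ 0.324  0.248  1.682  0.     1.21  -1.247] [0.6139 0.2321 0.1998] [2.2207e+00 2.2212e+00 2.1000e-03] [ 0.2  0.3 -0.7] 1.0000189393216112
```

View pics/sd7.png

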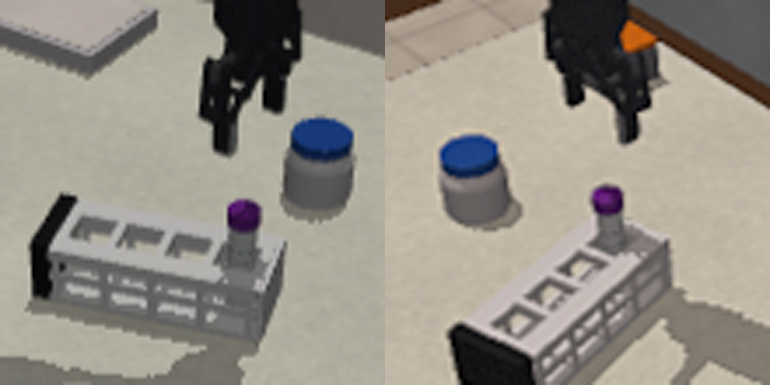

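View pics/w7.png

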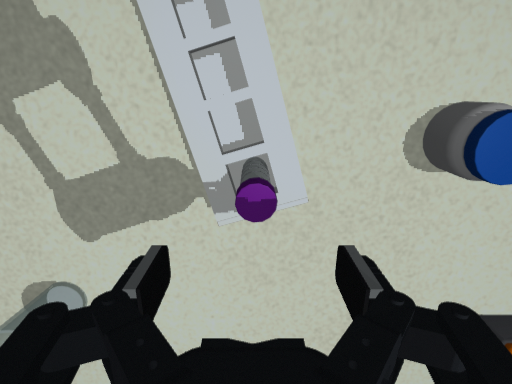

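Purple is seated in the far hole at (256,200), and its cap height looks right. Next is green.

Call:
{"name": "carry_out", "arguments": {"deltas": [{"delta_pos": [-0.047,-0.0086,0],"dr": [0,0,0]},{"delta_pos": [-0.047,-0.0086,0],"dr": [0,0,0]},{"delta_pos": [-0.047,-0.0086,0],"dr": [0,0,0]},{"delta_pos": [-0.047,-0.0086,0],"dr": [0,0,0]},{"delta_pos": [-0.047,-0.0086,0],"dr": [0,0,0]},{"delta_pos": [-0.047,-0.0086,0],"dr": [0,0,0]},{"delta_pos": [-0.047,-0.0086,0],"dr": [0,0,0]},{"delta_pos": [-0.047,-0.0086,0],"dr": [0,0,0]},{"delta_pos": [-0.048,-0.0086,0],"dr": [0,0,0]},{"delta_pos": [0,0,0],"dr": [0,0,0]}]}}

```text
time: 12.42
tool_pos: [0.5344, -0.1946, 0.1959]
tcp_rot: [-2.224, -2.215, 0.003]
wrist_force: [-0.0, 1.9, -1.2]
width: 1.0
```

Call:
{"name": "carry_out", "arguments": {"deltas": [{"delta_pos": [0,0,0.02],"dr": [0,0,0]},{"delta_pos": [0,0,0.03],"dr": [0,0,0]},{"delta_pos": [0,0,0],"dr": [0,0,0]},{"delta_pos": [0,0,0],"dr": [0,0,0]}]}}

```text
time: 12.92
tool_pos: [0.5361, -0.1909, 0.1475]
tcp_rot: [-2.219, -2.223, 0.0]
wrist_force: [0.3, 0.7, 0.7]
width: 1.001
```

```bash
python3 - <<'E'
from h import *
from workcell import bot
st,c=snap(bot,'w8')
E
```

```text
12.925 [-0.386  0.133  1.92   0.     1.089 -1.959] [ 0.5361 -0.1909  0.1475] [-2.2189e+00 -2.2226e+00  4.0000e-04] [0.3 0.7 0.7] 1.001268168652112
```

View pics/w8.png

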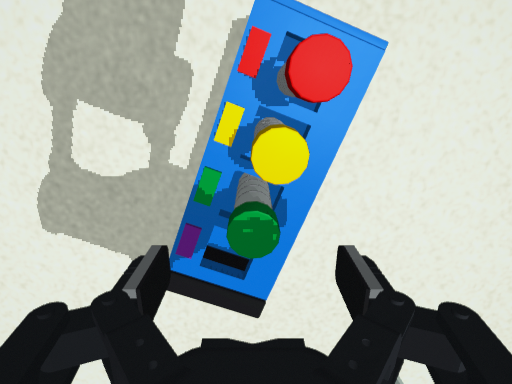

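The green cap at (253,230) is centred between the jaws. I lower and grip.

Call:
{"name": "carry_out", "arguments": {"deltas": [{"delta_pos": [0,0,0.02],"dr": [0,0,0]},{"delta_pos": [0,0,0.02],"dr": [0,0,0]},{"delta_pos": [0,0,0.008],"dr": [0,0,0]},{"delta_pos": [0,0,0],"dr": [0,0,0]},{"delta_pos": [0,0,0],"dr": [0,0,0]}]}}

```text
time: 13.6
tool_pos: [0.5365, -0.1923, 0.1002]
tcp_rot: [2.221, 2.221, 0.0]
wrist_force: [-0.3, -0.8, 0.8]
width: 1.002
```

Call:
{"name": "carry_out", "arguments": {"deltas": [{"delta_pos": [0,0,0],"dr": [0,0,0]},{"delta_pos": [0,0,0],"dr": [0,0,0]},{"delta_pos": [0,0,0],"dr": [0,0,0]},{"delta_pos": [0,0,0],"dr": [0,0,0]},{"delta_pos": [0,0,0],"dr": [0,0,0]},{"delta_pos": [0,0,0],"dr": [0,0,0]},{"delta_pos": [0,0,0],"dr": [0,0,0]}], "grip": 0, "force": 40}}

```text
time: 14.48
tool_pos: [0.5365, -0.1921, 0.1004]
tcp_rot: [2.221, 2.221, 0.001]
wrist_force: [0.2, 1.1, 5.8]
width: 0.385
```

Call:
{"name": "carry_out", "arguments": {"deltas": [{"delta_pos": [0,0,-0.005],"dr": [0,0,0]},{"delta_pos": [0,0,-0.015],"dr": [0,0,0]},{"delta_pos": [0,0,-0.025],"dr": [0,0,0]},{"delta_pos": [0,0,-0.03],"dr": [0,0,0]},{"delta_pos": [0,0,-0.03],"dr": [0,0,0]},{"delta_pos": [0,0,-0.03],"dr": [0,0,0]},{"delta_pos": [0,0,-0.02],"dr": [0,0,0]},{"delta_pos": [0,0,0],"dr": [0,0,0]},{"delta_pos": [0,0,0],"dr": [0,0,0]}]}}

```text
time: 15.6
tool_pos: [0.5354, -0.1918, 0.2537]
tcp_rot: [-2.22, -2.22, 0.001]
wrist_force: [-0.2, -0.1, -0.7]
width: 0.381
```

```bash
python3 - <<'E'
from h import *
from workcell import bot
st,c=snap(bot,'w9')
E
```

```text
15.6 [-0.388  0.051  1.807 -0.     1.286 -1.959] [ 0.5354 -0.1918  0.2537] [-2.2200e+00 -2.2204e+00  1.2000e-03] [-0.2 -0.1 -0.7] 0.3805685940307061
```

View pics/w9.png

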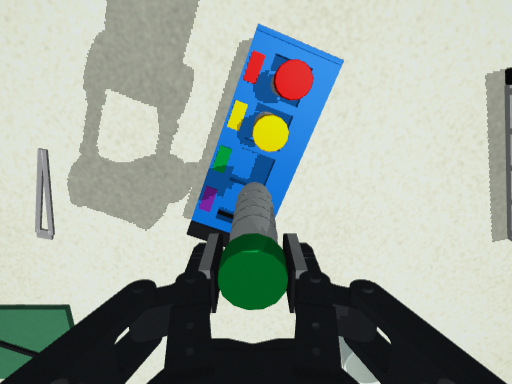

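Green is held upright. I carry it to the next hole, (.561,.217).

Call:
{"name": "carry_out", "arguments": {"deltas": [{"delta_pos": [0.03,0.002,0],"dr": [0,0,0]},{"delta_pos": [0.05,0.0035,0],"dr": [0,0,0]},{"delta_pos": [0.05,0.0035,0],"dr": [0,0,0]},{"delta_pos": [0.05,0.0035,0],"dr": [0,0,0]},{"delta_pos": [0.05,0.0035,0],"dr": [0,0,0]},{"delta_pos": [0.05,0.0035,0],"dr": [0,0,0]},{"delta_pos": [0.05,0.0035,0],"dr": [0,0,0]},{"delta_pos": [0.05,0.0035,0],"dr": [0,0,0]},{"delta_pos": [0.029,0.0015,0],"dr": [0,0,0]},{"delta_pos": [0,0,0.01],"dr": [0,0,0]}]}}

```text
time: 16.9
tool_pos: [0.5637, 0.2189, 0.2437]
tcp_rot: [-2.217, -2.225, 0.001]
wrist_force: [0.6, -0.4, -0.4]
width: 0.387
```

Call:
{"name": "carry_out", "arguments": {"deltas": [{"delta_pos": [0,0,0.02],"dr": [0,0,0]},{"delta_pos": [0,0,0.03],"dr": [0,0,0]},{"delta_pos": [0,0,0],"dr": [0,0,0]},{"delta_pos": [0,0,0],"dr": [0,0,0]}]}}

```text
time: 17.4
tool_pos: [0.564, 0.2159, 0.1947]
tcp_rot: [-2.222, -2.22, 0.001]
wrist_force: [0.4, 0.8, 0.3]
width: 0.382
```

```bash
python3 - <<'E'
from h import *
from workcell import bot
st,c=snap(bot,'w10')
s=bot.read_camera('scene');d=bot.read_camera('side')
o=[cv2.resize(cc['frame'][y:y+110,x:x+110,::-1],None,fx=3.5,fy=3.5,interpolation=cv2.INTER_CUBIC) for cc,x,y in ((s,230,90),(d,150,90))]
cv2.imwrite('pics/sd10.png',np.hstack(o))
E
```

```text
17.4 [ 0.325  0.157  1.801 -0.     1.184 -1.245] [0.564  0.2159 0.1947] [-2.2225e+00 -2.2202e+00  1.2000e-03] [0.4 0.8 0.3] 0.3820241672441573
```

View pics/sd10.png

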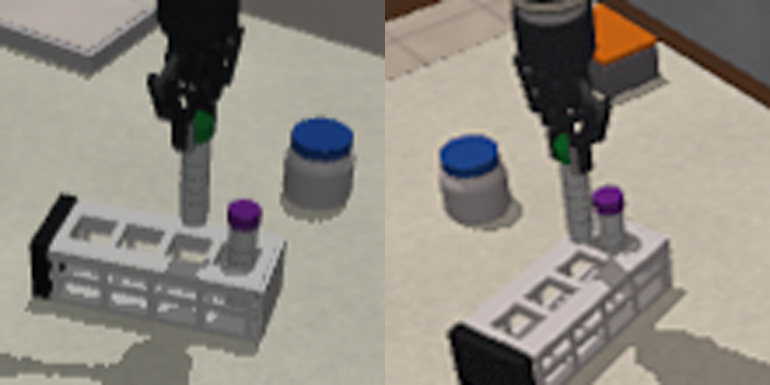

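Green is over the third hole. I lower it.

Call:
{"name": "carry_out", "arguments": {"deltas": [{"delta_pos": [0,0,0.015],"dr": [0,0,0]},{"delta_pos": [0,0,0.015],"dr": [0,0,0]},{"delta_pos": [0,0,0.015],"dr": [0,0,0]},{"delta_pos": [0,0,0.015],"dr": [0,0,0]},{"delta_pos": [0,0,0.015],"dr": [0,0,0]},{"delta_pos": [0,0,0.01],"dr": [0,0,0]},{"delta_pos": [0,0,0.007],"dr": [0,0,0]},{"delta_pos": [0,0,0],"dr": [0,0,0]}]}}

```text
time: 18.55
tool_pos: [0.5637, 0.2169, 0.1024]
tcp_rot: [-2.221, -2.221, 0.001]
wrist_force: [-0.7, 0.0, -1.2]
width: 0.382
```

Call:
{"name": "carry_out", "arguments": {"deltas": [{"delta_pos": [0,0,0.0015],"dr": [0,0,0]},{"delta_pos": [0,0,0],"dr": [0,0,0]}]}}

```text
time: 18.8
tool_pos: [0.5644, 0.2171, 0.102]
tcp_rot: [2.221, 2.221, 0.001]
wrist_force: [-1.0, 0.9, -0.2]
width: 0.381
```

Call:
{"name": "carry_out", "arguments": {"deltas": [{"delta_pos": [0,0,0.0015],"dr": [0,0,0]},{"delta_pos": [0,0,0],"dr": [0,0,0]}]}}

```text
time: 19.05
tool_pos: [0.5645, 0.2172, 0.1005]
tcp_rot: [2.221, 2.221, 0.002]
wrist_force: [-0.4, -0.4, 0.9]
width: 0.387
```

Call:
{"name": "carry_out", "arguments": {"deltas": [{"delta_pos": [0,0,0.001],"dr": [0,0,0]},{"delta_pos": [0,0,0],"dr": [0,0,0]}]}}

```text
time: 19.3
tool_pos: [0.5651, 0.2172, 0.1004]
tcp_rot: [2.22, 2.221, 0.003]
wrist_force: [-0.5, -0.2, 4.6]
width: 0.387
```

Green is on the floor at 4.6 N. I release, raise and go on to yellow at (.488,-.176).

Call:
{"name": "carry_out", "arguments": {"deltas": [{"delta_pos": [0,0,0],"dr": [0,0,0]},{"delta_pos": [0,0,0],"dr": [0,0,0]},{"delta_pos": [0,0,0],"dr": [0,0,0]},{"delta_pos": [0,0,0],"dr": [0,0,0]},{"delta_pos": [0,0,0],"dr": [0,0,0]},{"delta_pos": [0,0,-0.03],"dr": [0,0,0]},{"delta_pos": [0,0,-0.04],"dr": [0,0,0]},{"delta_pos": [0,0,-0.03],"dr": [0,0,0]}], "grip": 1}}

```text
time: 20.3
tool_pos: [0.5645, 0.2171, 0.2007]
tcp_rot: [2.221, 2.221, 0.002]
wrist_force: [1.0, 0.4, 0.1]
width: 0.998
```

```bash
python3 - <<'E'
from h import *
from workcell import bot
st,c=snap(bot,'w11')
E
```

```text
20.3 [ 0.326  0.152  1.795 -0.     1.193 -1.245] [0.5645 0.2171 0.2007] [2.2208e+00 2.2212e+00 2.0000e-03] [1.  0.4 0.1] 0.9983501093987409
```

View pics/w11.png

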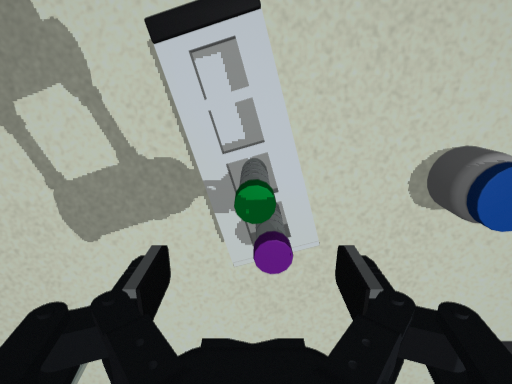

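Green (256,200) and purple (273,252) are both seated. I go to yellow.

Call:
{"name": "carry_out", "arguments": {"deltas": [{"delta_pos": [-0.049,-0.0096,0],"dr": [0,0,0]},{"delta_pos": [-0.049,-0.0096,0],"dr": [0,0,0]},{"delta_pos": [-0.049,-0.0096,0],"dr": [0,0,0]},{"delta_pos": [-0.049,-0.0096,0],"dr": [0,0,0]},{"delta_pos": [-0.049,-0.0096,0],"dr": [0,0,0]},{"delta_pos": [-0.049,-0.0096,0],"dr": [0,0,0]},{"delta_pos": [-0.049,-0.0096,0],"dr": [0,0,0]},{"delta_pos": [-0.0495,-0.0096,0],"dr": [0,0,0]},{"delta_pos": [0,0,0.02],"dr": [0,0,0]},{"delta_pos": [0,0,0.03],"dr": [0,0,0]}]}}

```text
time: 21.6
tool_pos: [0.4881, -0.1771, 0.1494]
tcp_rot: [2.222, 2.217, 0.002]
wrist_force: [0.4, -0.2, 0.5]
width: 0.997
```

Call:
{"name": "carry_out", "arguments": {"deltas": [{"delta_pos": [0,0,0],"dr": [0,0,0]},{"delta_pos": [0,0,0],"dr": [0,0,0]}]}}

```text
time: 21.85
tool_pos: [0.4877, -0.1756, 0.1496]
tcp_rot: [2.22, 2.222, 0.0]
wrist_force: [-0.6, 0.3, -0.2]
width: 0.998
```

```bash
python3 - <<'E'
from h import *
from workcell import bot
st,c=snap(bot,'w12')
E
```

```text
21.85 [-0.394  0.035  2.023  0.     1.083 -1.965] [ 0.4877 -0.1756  0.1496] [2.2205e+00 2.2215e+00 4.0000e-04] [-0.6  0.3 -0.2] 0.9982495150594591
```

View pics/w12.png

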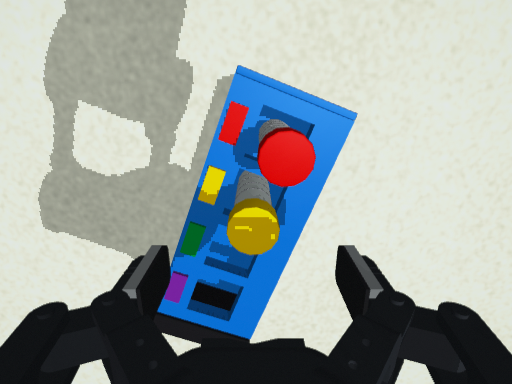

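Yellow at (253,227) is centred. I lower, grip and lift.

Call:
{"name": "carry_out", "arguments": {"deltas": [{"delta_pos": [0,0,0.02],"dr": [0,0,0]},{"delta_pos": [0,0,0.02],"dr": [0,0,0]},{"delta_pos": [0,0,0.01],"dr": [0,0,0]},{"delta_pos": [0,0,0],"dr": [0,0,0]},{"delta_pos": [0,0,0],"dr": [0,0,0]}]}}

```text
time: 22.52
tool_pos: [0.4882, -0.1758, 0.1]
tcp_rot: [2.22, 2.221, 0.001]
wrist_force: [0.2, 0.0, 1.3]
width: 1.002
```

Call:
{"name": "carry_out", "arguments": {"deltas": [{"delta_pos": [0,0,0],"dr": [0,0,0]},{"delta_pos": [0,0,0],"dr": [0,0,0]},{"delta_pos": [0,0,0],"dr": [0,0,0]},{"delta_pos": [0,0,0],"dr": [0,0,0]},{"delta_pos": [0,0,0],"dr": [0,0,0]},{"delta_pos": [0,0,0],"dr": [0,0,0]},{"delta_pos": [0,0,0],"dr": [0,0,0]}], "grip": 0, "force": 40}}

```text
time: 23.4
tool_pos: [0.4877, -0.1757, 0.0994]
tcp_rot: [2.221, 2.221, 0.001]
wrist_force: [-0.5, 0.2, 4.1]
width: 0.386
```

Call:
{"name": "carry_out", "arguments": {"deltas": [{"delta_pos": [0,0,-0.005],"dr": [0,0,0]},{"delta_pos": [0,0,-0.015],"dr": [0,0,0]},{"delta_pos": [0,0,-0.025],"dr": [0,0,0]},{"delta_pos": [0,0,-0.03],"dr": [0,0,0]},{"delta_pos": [0,0,-0.03],"dr": [0,0,0]},{"delta_pos": [0,0,-0.03],"dr": [0,0,0]},{"delta_pos": [0,0,-0.02],"dr": [0,0,0]},{"delta_pos": [0,0,0],"dr": [0,0,0]},{"delta_pos": [0,0,0],"dr": [0,0,0]}]}}

```text
time: 24.52
tool_pos: [0.4867, -0.1753, 0.2532]
tcp_rot: [-2.221, -2.221, 0.001]
wrist_force: [0.9, 1.8, -1.4]
width: 0.385
```

```bash
python3 - <<'E'
from h import *
from workcell import bot
st,c=snap(bot,'w13')
E
```

```text
24.525 [-0.394 -0.049  1.908  0.     1.284 -1.965] [ 0.4867 -0.1753  0.2532] [-2.2205e+00 -2.2209e+00  6.0000e-04] [ 0.9  1.8 -1.4] 0.3853107481425507
```

View pics/w13.png

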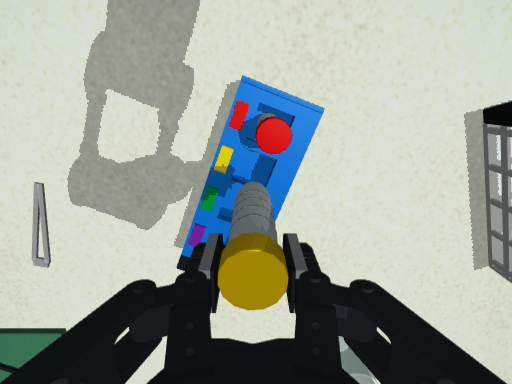

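Call:
{"name": "carry_out", "arguments": {"deltas": [{"delta_pos": [0.03,0.002,0],"dr": [0,0,0]},{"delta_pos": [0.05,0.0035,0],"dr": [0,0,0]},{"delta_pos": [0.05,0.0035,0],"dr": [0,0,0]},{"delta_pos": [0.05,0.0035,0],"dr": [0,0,0]},{"delta_pos": [0.05,0.0035,0],"dr": [0,0,0]},{"delta_pos": [0.05,0.0035,0],"dr": [0,0,0]},{"delta_pos": [0.05,0.0035,0],"dr": [0,0,0]},{"delta_pos": [0.03,0.003,0],"dr": [0,0,0]},{"delta_pos": [0.018,0.001,0],"dr": [0,0,0]},{"delta_pos": [0,0,0.01],"dr": [0,0,0]}]}}

```text
time: 25.82
tool_pos: [0.5144, 0.2031, 0.2435]
tcp_rot: [2.219, 2.223, 0.0]
wrist_force: [-1.0, -0.1, -0.9]
width: 0.385
```

Call:
{"name": "carry_out", "arguments": {"deltas": [{"delta_pos": [0,0,0.02],"dr": [0,0,0]},{"delta_pos": [0,0,0.03],"dr": [0,0,0]},{"delta_pos": [0,0,0],"dr": [0,0,0]},{"delta_pos": [0,0,0],"dr": [0,0,0]}]}}

```text
time: 26.32
tool_pos: [0.5143, 0.2016, 0.1939]
tcp_rot: [-2.222, -2.22, 0.001]
wrist_force: [0.5, 0.3, -0.0]
width: 0.383
```

```bash
python3 - <<'E'
from h import *
from workcell import bot
st,c=snap(bot,'w14')
s=bot.read_camera('scene');d=bot.read_camera('side')
o=[cv2.resize(cc['frame'][y:y+110,x:x+110,::-1],None,fx=3.5,fy=3.5,interpolation=cv2.INTER_CUBIC) for cc,x,y in ((s,230,90),(d,150,90))]
cv2.imwrite('pics/sd14.png',np.hstack(o))
E
```

```text
26.325 [ 0.329  0.06   1.91  -0.     1.172 -1.241] [0.5143 0.2016 0.1939] [-2.2225e+00 -2.2203e+00  8.0000e-04] [ 0.5  0.3 -0. ] 0.38254585610536096
```

View pics/sd14.png

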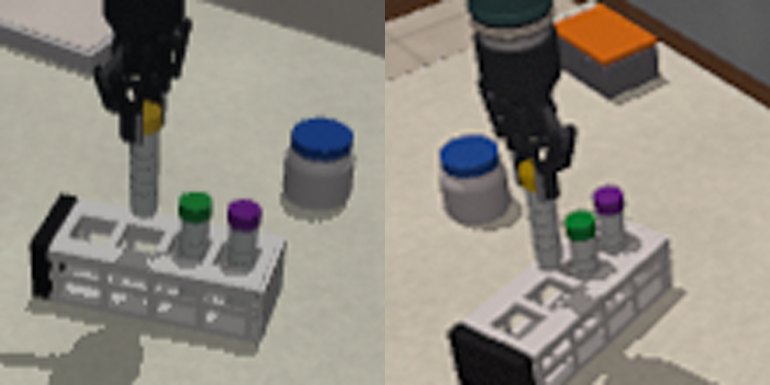

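Yellow is over its hole. I lower it.

Call:
{"name": "carry_out", "arguments": {"deltas": [{"delta_pos": [0,0,0.015],"dr": [0,0,0]},{"delta_pos": [0,0,0.015],"dr": [0,0,0]},{"delta_pos": [0,0,0.015],"dr": [0,0,0]},{"delta_pos": [0,0,0.015],"dr": [0,0,0]},{"delta_pos": [0,0,0.015],"dr": [0,0,0]},{"delta_pos": [0,0,0.01],"dr": [0,0,0]},{"delta_pos": [0,0,0.008],"dr": [0,0,0]},{"delta_pos": [0,0,0],"dr": [0,0,0]}]}}

```text
time: 27.48
tool_pos: [0.5141, 0.2024, 0.1005]
tcp_rot: [-2.221, -2.221, 0.001]
wrist_force: [0.4, -0.0, -1.7]
width: 0.386
```

Call:
{"name": "carry_out", "arguments": {"deltas": [{"delta_pos": [0,0,0.0015],"dr": [0,0,0]},{"delta_pos": [0,0,0],"dr": [0,0,0]}]}}

```text
time: 27.72
tool_pos: [0.5145, 0.2025, 0.0999]
tcp_rot: [2.221, 2.221, 0.001]
wrist_force: [0.5, 0.5, -0.3]
width: 0.386
```

Call:
{"name": "carry_out", "arguments": {"deltas": [{"delta_pos": [0,0,0.0015],"dr": [0,0,0]},{"delta_pos": [0,0,0],"dr": [0,0,0]}]}}

```text
time: 27.98
tool_pos: [0.5153, 0.2027, 0.0994]
tcp_rot: [2.22, 2.221, 0.003]
wrist_force: [-0.5, -0.5, 5.5]
width: 0.382
```

Yellow is in contact with the floor. I release, raise and go to red.

Call:
{"name": "carry_out", "arguments": {"deltas": [{"delta_pos": [0,0,0],"dr": [0,0,0]},{"delta_pos": [0,0,0],"dr": [0,0,0]},{"delta_pos": [0,0,0],"dr": [0,0,0]},{"delta_pos": [0,0,0],"dr": [0,0,0]},{"delta_pos": [0,0,0],"dr": [0,0,0]},{"delta_pos": [0,0,-0.03],"dr": [0,0,0]},{"delta_pos": [0,0,-0.04],"dr": [0,0,0]},{"delta_pos": [0,0,-0.03],"dr": [0,0,0]}], "grip": 1}}

```text
time: 28.98
tool_pos: [0.5146, 0.2026, 0.1996]
tcp_rot: [2.221, 2.221, 0.002]
wrist_force: [0.1, -0.4, -0.6]
width: 1.001
```

Call:
{"name": "carry_out", "arguments": {"deltas": [{"delta_pos": [-0.045,-0.009,0],"dr": [0,0,0]},{"delta_pos": [-0.045,-0.009,0],"dr": [0,0,0]},{"delta_pos": [-0.045,-0.009,0],"dr": [0,0,0]},{"delta_pos": [-0.045,-0.009,0],"dr": [0,0,0]},{"delta_pos": [-0.045,-0.009,0],"dr": [0,0,0]},{"delta_pos": [-0.045,-0.009,0],"dr": [0,0,0]},{"delta_pos": [-0.045,-0.009,0],"dr": [0,0,0]},{"delta_pos": [-0.0445,-0.009,0],"dr": [0,0,0]},{"delta_pos": [0,0,0.02],"dr": [0,0,0]},{"delta_pos": [0,0,0.03],"dr": [0,0,0]}]}}

```text
time: 30.22
tool_pos: [0.4432, -0.1584, 0.1487]
tcp_rot: [2.221, 2.217, 0.002]
wrist_force: [0.2, 0.8, 0.8]
width: 0.996
```

Call:
{"name": "carry_out", "arguments": {"deltas": [{"delta_pos": [0,0,0],"dr": [0,0,0]},{"delta_pos": [0,0,0],"dr": [0,0,0]}]}}

```text
time: 30.48
tool_pos: [0.4427, -0.1571, 0.1487]
tcp_rot: [2.22, 2.221, 0.0]
wrist_force: [1.0, 0.0, -0.0]
width: 1.002
```

```bash
python3 - <<'E'
from h import *
from workcell import bot
st,c=snap(bot,'w15')
s=bot.read_camera('scene');d=bot.read_camera('side')
o=[cv2.resize(cc['frame'][y:y+110,x:x+110,::-1],None,fx=3.5,fy=3.5,interpolation=cv2.INTER_CUBIC) for cc,x,y in ((s,230,90),(d,150,90))]
cv2.imwrite('pics/sd15.png',np.hstack(o))
E
```

```text
30.475 [-0.394 -0.06   2.118 -0.     1.083 -1.965] [ 0.4427 -0.1571  0.1487] [2.2205e+00 2.2215e+00 4.0000e-04] [ 1.  0. -0.] 1.0018320462692805
```

View pics/sd15.png

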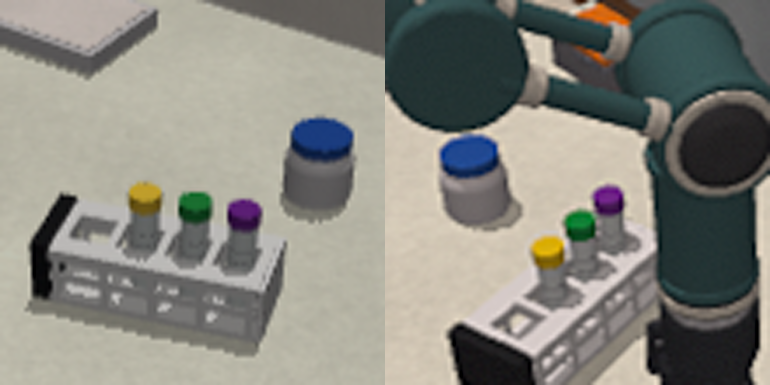

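View pics/w15.png

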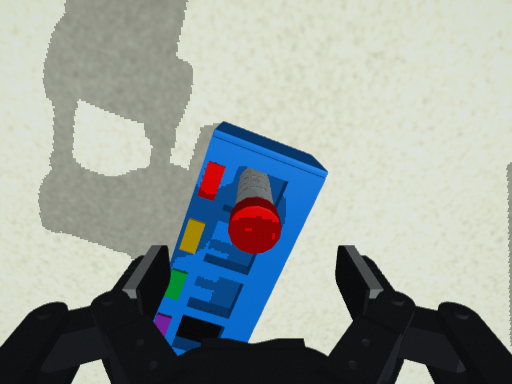

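Three tubes are seated, and red at (254,227) is centred. I grip and lift it.

Call:
{"name": "carry_out", "arguments": {"deltas": [{"delta_pos": [0,0,0.02],"dr": [0,0,0]},{"delta_pos": [0,0,0.02],"dr": [0,0,0]},{"delta_pos": [0,0,0.009],"dr": [0,0,0]},{"delta_pos": [0,0,0],"dr": [0,0,0]},{"delta_pos": [0,0,0],"dr": [0,0,0]}]}}

```text
time: 31.25
tool_pos: [0.4431, -0.1573, 0.0999]
tcp_rot: [2.22, 2.221, 0.001]
wrist_force: [0.0, -0.8, 0.1]
width: 1.002
```

Call:
{"name": "carry_out", "arguments": {"deltas": [{"delta_pos": [0,0,0],"dr": [0,0,0]},{"delta_pos": [0,0,0],"dr": [0,0,0]},{"delta_pos": [0,0,0],"dr": [0,0,0]},{"delta_pos": [0,0,0],"dr": [0,0,0]},{"delta_pos": [0,0,0],"dr": [0,0,0]},{"delta_pos": [0,0,0],"dr": [0,0,0]},{"delta_pos": [0,0,0],"dr": [0,0,0]}], "grip": 0, "force": 40}}

```text
time: 32.12
tool_pos: [0.4427, -0.1572, 0.0993]
tcp_rot: [2.221, 2.221, 0.001]
wrist_force: [-0.7, 0.8, 5.3]
width: 0.385
```

Call:
{"name": "carry_out", "arguments": {"deltas": [{"delta_pos": [0,0,-0.005],"dr": [0,0,0]},{"delta_pos": [0,0,-0.015],"dr": [0,0,0]},{"delta_pos": [0,0,-0.025],"dr": [0,0,0]},{"delta_pos": [0,0,-0.03],"dr": [0,0,0]},{"delta_pos": [0,0,-0.03],"dr": [0,0,0]},{"delta_pos": [0,0,-0.03],"dr": [0,0,0]},{"delta_pos": [0,0,-0.02],"dr": [0,0,0]},{"delta_pos": [0,0,0],"dr": [0,0,0]},{"delta_pos": [0,0,0],"dr": [0,0,0]}]}}

```text
time: 33.25
tool_pos: [0.4417, -0.1569, 0.2532]
tcp_rot: [-2.221, -2.221, 0.001]
wrist_force: [-0.6, 0.2, -1.4]
width: 0.386
```

```bash
python3 - <<'E'
from h import *
from workcell import bot
st,c=snap(bot,'w16')
E
```

```text
33.25 [-0.394 -0.148  1.998 -0.     1.293 -1.965] [ 0.4417 -0.1569  0.2532] [-2.2206e+00 -2.2209e+00  8.0000e-04] [-0.6  0.2 -1.4] 0.3858466409916778
```

View pics/w16.png

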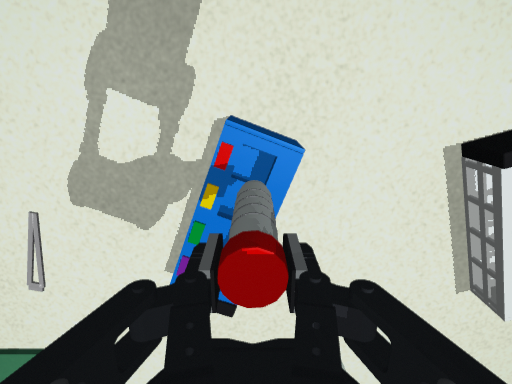

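Call:
{"name": "carry_out", "arguments": {"deltas": [{"delta_pos": [0.03,0.002,0],"dr": [0,0,0]},{"delta_pos": [0.05,0.003,0],"dr": [0,0,0]},{"delta_pos": [0.05,0.003,0],"dr": [0,0,0]},{"delta_pos": [0.05,0.003,0],"dr": [0,0,0]},{"delta_pos": [0.05,0.003,0],"dr": [0,0,0]},{"delta_pos": [0.05,0.003,0],"dr": [0,0,0]},{"delta_pos": [0.045,0.003,0],"dr": [0,0,0]},{"delta_pos": [0.02,0.002,0],"dr": [0,0,0]},{"delta_pos": [0,0,0],"dr": [0,0,0]},{"delta_pos": [0,0,0.01],"dr": [0,0,0]}]}}

```text
time: 34.55
tool_pos: [0.4646, 0.1871, 0.2438]
tcp_rot: [2.221, 2.221, 0.0]
wrist_force: [0.1, -0.9, -0.7]
width: 0.386
```

Call:
{"name": "carry_out", "arguments": {"deltas": [{"delta_pos": [0,0,0.02],"dr": [0,0,0]},{"delta_pos": [0,0,0.03],"dr": [0,0,0]},{"delta_pos": [0,0,0],"dr": [0,0,0]},{"delta_pos": [0,0,0],"dr": [0,0,0]}]}}

```text
time: 35.05
tool_pos: [0.4646, 0.1871, 0.1944]
tcp_rot: [2.222, 2.22, 0.0]
wrist_force: [0.3, 0.3, -0.7]
width: 0.382
```

```bash
python3 - <<'E'
from h import *
from workcell import bot
st,c=snap(bot,'w17')
s=bot.read_camera('scene');d=bot.read_camera('side')
o=[cv2.resize(cc['frame'][y:y+110,x:x+110,::-1],None,fx=3.5,fy=3.5,interpolation=cv2.INTER_CUBIC) for cc,x,y in ((s,230,90),(d,150,90))]
cv2.imwrite('pics/sd17.png',np.hstack(o))
E
```

```text
35.05 [ 0.333 -0.041  2.011 -0.     1.171 -1.236] [0.4646 0.1871 0.1944] [2.2224e+00 2.2200e+00 4.0000e-04] [ 0.3  0.3 -0.7] 0.3824936311748283
```

View pics/sd17.png

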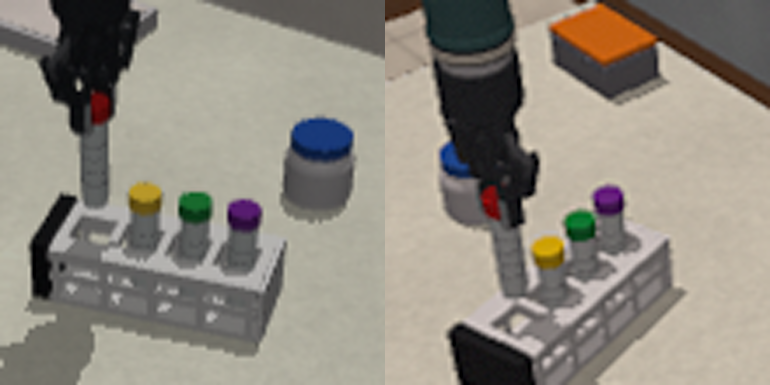

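Red is over the hole by the black end. I lower it.

Call:
{"name": "carry_out", "arguments": {"deltas": [{"delta_pos": [0,0,0.015],"dr": [0,0,0]},{"delta_pos": [0,0,0.015],"dr": [0,0,0]},{"delta_pos": [0,0,0.015],"dr": [0,0,0]},{"delta_pos": [0,0,0.015],"dr": [0,0,0]},{"delta_pos": [0,0,0.015],"dr": [0,0,0]},{"delta_pos": [0,0,0.01],"dr": [0,0,0]},{"delta_pos": [0,0,0.008],"dr": [0,0,0]},{"delta_pos": [0,0,0],"dr": [0,0,0]}]}}

```text
time: 36.2
tool_pos: [0.464, 0.1879, 0.1004]
tcp_rot: [-2.221, -2.221, 0.001]
wrist_force: [-0.0, 0.4, 0.4]
width: 0.385
```

Call:
{"name": "carry_out", "arguments": {"deltas": [{"delta_pos": [0,0,0.0015],"dr": [0,0,0]},{"delta_pos": [0,0,0],"dr": [0,0,0]}]}}

```text
time: 36.45
tool_pos: [0.4645, 0.188, 0.0998]
tcp_rot: [2.221, 2.221, 0.001]
wrist_force: [-0.7, 0.7, -0.0]
width: 0.387
```

Call:
{"name": "carry_out", "arguments": {"deltas": [{"delta_pos": [0,0,0.0015],"dr": [0,0,0]},{"delta_pos": [0,0,0],"dr": [0,0,0]}]}}

```text
time: 36.7
tool_pos: [0.4654, 0.1882, 0.0994]
tcp_rot: [2.22, 2.221, 0.003]
wrist_force: [-0.2, -0.7, 5.0]
width: 0.386
```

Call:
{"name": "carry_out", "arguments": {"deltas": [{"delta_pos": [0,0,0],"dr": [0,0,0]},{"delta_pos": [0,0,0],"dr": [0,0,0]},{"delta_pos": [0,0,0],"dr": [0,0,0]},{"delta_pos": [0,0,0],"dr": [0,0,0]},{"delta_pos": [0,0,0],"dr": [0,0,0]},{"delta_pos": [0,0,-0.03],"dr": [0,0,0]},{"delta_pos": [0,0,-0.04],"dr": [0,0,0]},{"delta_pos": [0,0,-0.05],"dr": [0,0,0]},{"delta_pos": [0,0,-0.04],"dr": [0,0,0]}], "grip": 1}}

```text
time: 37.83
tool_pos: [0.4645, 0.188, 0.2601]
tcp_rot: [2.221, 2.221, 0.002]
wrist_force: [-0.0, -0.7, -0.6]
width: 0.998
```

Call:
{"name": "carry_out", "arguments": {"deltas": [{"delta_pos": [0,0.04,-0.02],"dr": [0,0,0]},{"delta_pos": [0,0.04,-0.02],"dr": [0,0,0]},{"delta_pos": [0,0.02,0],"dr": [0,0,0]},{"delta_pos": [0,0,0],"dr": [0,0,0]},{"delta_pos": [0,0,0],"dr": [0,0,0]}]}}

```text
time: 38.45
tool_pos: [0.5633, 0.1879, 0.2972]
tcp_rot: [-2.22, -2.221, 0.002]
wrist_force: [-0.1, 0.3, -0.5]
width: 1.004
```

```bash
python3 - <<'E'
from h import *
from workcell import bot
st,w=snap(bot,'w18')
s=bot.read_camera('scene');d=bot.read_camera('side')
o=[cv2.resize(cc['frame'][y:y+110,x:x+110,::-1],None,fx=3.5,fy=3.5,interpolation=cv2.INTER_CUBIC) for cc,x,y in ((s,230,90),(d,150,90))]
cv2.imwrite('pics/sd18.png',np.hstack(o))
cv2.imwrite('pics/s18.png',s['frame'][:,:,::-1]);cv2.imwrite('pics/d18.png',d['frame'][:,:,::-1])
for col,(a,b) in dict(red=(172,186),yellow=(20,32),green=(55,80),purple=(130,160)).items():
    out=[]
    for c in (s,d):
        hsv=cv2.cvtColor(c['frame'],cv2.COLOR_RGB2HSV)
        h=hsv[...,0].astype(int); h=np.where(h<10,h+180,h) if col=='red' else h
        m=((h>=a)&(h<=b)&(hsv[...,1]>120)&(hsv[...,2]>40)).astype(np.uint8)
        x0=230 if c is s else 150
        q=np.zeros_like(m);q[100:210,x0:x0+110]=m[100:210,x0:x0+110]
        k,l,st_,ce=cv2.connectedComponentsWithStats(q)
        if k<2: out.append(None);continue
        out.append(ce[1+st_[1:,4].argmax()])
    print(col,out, cross([ray(s,out[0]),ray(d,out[1])]).round(4) if all(o is not None for o in out) else '')
a=np.load('scene0.npz')['frame'].astype(int);df=np.abs(a-s['frame']).max(2)
for n,(y,x,r) in dict(beaker=(233,308,20),jar=(135,321,15),forceps=(320,150,25)).items(): print(n,df[y-r:y+r,x-r:x+r].mean().round(2))
E
```

```text
38.45 [ 0.28   0.078  1.699  0.     1.366 -1.291] [0.5633 0.1879 0.2972] [-2.2204 -2.2209  0.0025] [-0.1  0.3 -0.5] 1.0041097853384446
red [array([257. , 143.5]), array([186.10958904, 169.82191781])] [0.4654 0.1893 0.1188]
yellow [array([270.97222222, 146.25      ]), array([196.15714286, 161.81428571])] [0.5167 0.2029 0.1191]
green [array([285.25396825, 148.55555556]), array([205.53571429, 154.26785714])] [0.5673 0.2174 0.1197]
purple [array([299.1969697 , 150.86363636]), array([213.56862745, 146.96078431])] [0.6151 0.2332 0.12  ]
beaker 3.49
jar 3.06
forceps 3.83
```

View pics/sd18.png

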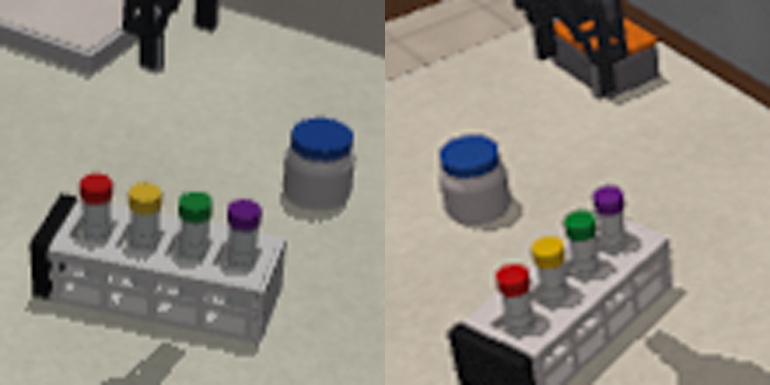

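View pics/w18.png

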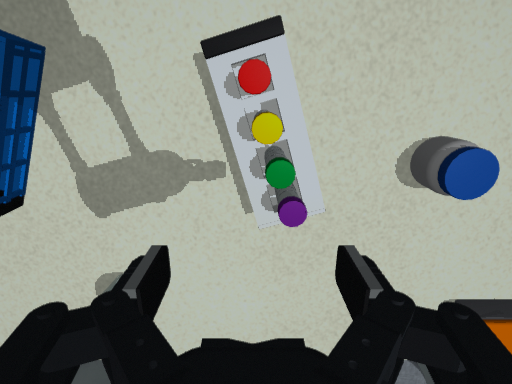

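View pics/s18.png

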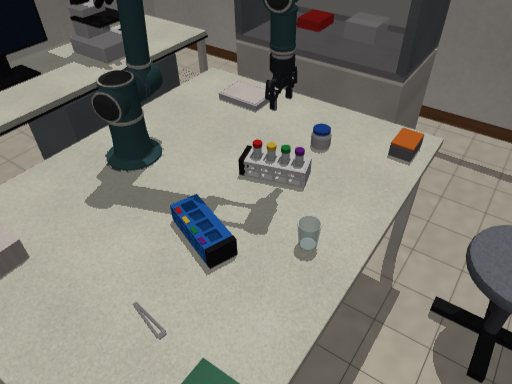

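All four tubes are seated in the order red, yellow, green, purple from the black end. Their cap heights match those in the blue rack at the start (0.119–0.120 m), and the bystanders haven't moved.

```bash
python3 - <<'E'
from workcell import bot
print(bot.finish_job())
E
```

```text
the job is handed in; nothing more can be done
None
```

I moved all four tubes from the blue rack to the white rack in reverse order and handed the job in at about 38.6 s on the robot's clock. From the black end, the white rack now holds red, yellow, green and purple, so purple, which started beside the blue rack's black end, is in the farthest hole.

**Seating:** I lowered each tube until it touched the hole floor with about 5 N, then let go. The last two-camera check put the cap centres at 0.119–0.120 m, the same height as in the blue rack at the start, and all four tubes stood upright in their holes.

**Position:** By the same check the tubes sit about 3–6 mm off the hole centres I had measured, mostly along the row. The holes leave 6.5 mm of play each side, so they still fit freely.

**Surroundings:** The blue rack is empty, and the beaker, jar and forceps look unmoved in the scene view. The gripper was open and clear of everything, and the highest force I read at the wrist was about 6 N.

No check failed. One measurement disagreed: the white rack's outline put its centre about 8 mm nearer the black end than the holes did. I used the holes, because their positions agreed across all three cameras.

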